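# Check a spray nozzle under the loupe

### The arm

A 7-joint arm with a two-finger parallel gripper is mounted at the origin on the work surface. World frame = base frame: x ahead of the robot, y to its left, z up, the work surface at z = 0. Lengths are in m, angles in rad, forces in N, time in s.
With the tool pointing down it reaches from about 0.35 to 0.775 m from the base axis. Payload 3.1 kg.
Tool frame: the origin (TCP) lies between the finger pads; the fingertips stand 17 mm ahead of it and the grasp point (between the pads) lies 2 mm behind it; z points along the fingers, y is the line along which they close (so a half turn about z gives the same grasp; the last joint's range is limited). The gripper opens to 85 mm and grips with 20 to 120 N. Pads are 22 mm wide; open, the fingers measure 114 mm over their backs; the gripper's body (76 mm by 85 mm) begins 54 mm behind the grasp point. The pads swing forward as they close: fully open they stand 13 mm farther back than shut.
Start: joints at [-1.357, 0.311, 0.014, 1.512, -0.004, 1.319, -0.027], TCP at [0.139, 0.532, 0.248] pointing down, gripper open.
Joint ranges: [-2.7, 2.7], [-0.3, 1.91], [-1.27, 1.3], [0.12, 2.57], [-1.44, 4.58], [0.2, 2.03], [-3.05, 3.05]. Speed limits (rad/s): [2.79, 2.79, 3.14, 3.14, 3.14, 3.14, 3.14].

### API

Orientations are given as a rotation vector (axis times angle).
In Python, from rig import * gives the robot as it stands. The module is installed in compiled form; this text tells all that it offers.
- The arm moves only by the tool step_arm, never from a script. Its argument "steps" is a list of rows, each a list of 3 entries, a list of its own where there are three numbers: the closure, from 0 (fully open) to 1 (shut), then the shift along the tool's x, y, z in cm, then the turn about the tool's z in degrees. A call has 1 to 5 rows; each row is the pose to reach, as a shift and turn from the pose commanded when the call began, along the tool's axes at that moment; what a row does not reach only later rows make up. A row lasts 1/10 s, in which the tool goes at most 50 mm and 8.59 degrees, less where a joint would pass 70% of its speed; a pose out of reach is approached as far as the arm can. A call with a gripper value outside its range is refused whole. The fingers move at their own pace and stop on an object; the grip force is fixed at half the most. Time passes only in rows, so rows that repeat a pose let the fingers close. It gives the time, the measured TCP pose, the force, the opening and the grip force at its end, in the units of the state.
- get_obs(): the state, without advancing time (a new reading comes with each control period).
- camera(name): name is "scene" or "top" or "wrist"; returns the picture (400x640x3 uint8, red, green, blue); there is no depth.
- calibration(name): a dict with "fov_y" (degrees; the focal length in pixels is half the picture's height over the tangent of half this angle, whatever the lens; pixels are square), "cx", "cy" (the principal point, pixels), "R" (3x3) and "t" (3): a world point X has camera coordinates R X + t. Camera axes: x right, y down, z forward; pixel columns grow to the right and rows downward; lengths in m; the calibration is good to about 2 mm. A picture is of the moment at which its call begins: read the wrist's pose just before it. calibration takes no time and is no camera call; for the wrist camera it gives the pose at the moment of the call.
- sign_off(): hands the job in; it is judged then, once.
Trained networks look in the newest picture that a camera, given by its name, has taken for a name from the list of things; names that differ only in an ending like _2 or _b are one class to them, and where a whole thing is asked for, a point or a joint stands for the part that bears it (a point fixed in the world has none). Each returns a list of dicts, best first, with "p" (0 to 1); they miss things now and then, are a little off and sometimes report something else, mostly with a low value. They report only what shows in the picture. A call takes as long as a camera call. They do not tell look-alikes from the thing itself.
- look_for(target, camera): "bbox" ([left, top, right, bottom] in pixels, round what is visible of it).
- landmark_of(target, camera): "centre" ([column, row] in pixels: a listed point, or the origin of a listed thing).
The state is a dict: "time": time; "joints": joint angles; "dq": joint speeds; "effort": joint torques, N m; "eef_pos": TCP position; "tcp_rot": TCP orientation; "force": force on the tool from outside, world axes, zero at the start; "wrist_torque": the same for the moment, N m; "opening": finger opening in m; "finger_force": force on a finger pad.
Only numpy, scipy, OpenCV 4.12 (cv2) and the standard library are available. Lean on these libraries where they do the work, as an engineer would, in place of code of your own. Each camera call takes 0.05 s, during which the arm holds its last target. There are 200 camera calls.

### The job

First swing the white upper half of the nozzle case fully shut, so that it seats edge to edge on the black lower half. Then pick up the loupe and hold its lens level and centred over the brass nozzle seen through the window, at the height of the red focus pointer on the stand's post. Finish while holding it there, still and clear of the stand; leave the red pointer and the bottles, jars and cups around where they are.

Things in the scene. Friction and masses are not known exactly. Their poses are not given: they have to be found in the camera images.
- stand: fixed inspection stand: dark wooden board 160 x 120 x 12 mm, which may lie anywhere and turned. Origin on the table under the board; board spans x -70..+90, y -60..+60. On it the hinged nozzle case, 90 x 90 mm, centred at x -10, y 0: black lower half, an open box from z 12 to its rim at z 36; white upper half, see lid. At x +75, y 0 a steel post, 10 mm across, top at z 162, carries the red focus collar. The stand's +x points away from the robot, give or take 0.4 rad
- part (a point): top centre of the brass nozzle (10 mm across at the top) in the lower half, at the middle of the case: x -10, y 0, z 36 in the stand's frame; seen through the upper half's window once closed
- lid (a joint): white upper half of the case, a shallow shell 90 x 90 mm and 16 mm deep with a 44 mm square window in its middle. It hinges along the stand's x direction on the case's +y side. 0 = shut, edge to edge on the lower half, its top face then at z 52; grows as the free (-y) edge rises, in rad; starts part open at 0.6 to 1.25, limit 1.4. A stiff hinge: it stays where it is left, and 1 to 3 N pressed on its outer face near the free edge moves it
- lid_hinge (a point): middle of the hinge line, fixed: x -10, y +45, z 36 in the stand's frame
- lid_edge (a point): middle of the free edge of the white upper half, on its outer face: 90 mm from the hinge line along the shell and 16 mm out from its rim plane
- focus_mark (a point): red pointer on the collar around the post, 16 x 10 x 3 mm, reaching from the collar (22 mm across, 12 mm tall) towards the case; this point is its middle, at x +57, y 0 in the stand's frame. Its height, 95 to 140 mm above the table, is the height at which the lens centre must be held. It slides on the post with 4 N friction: do not push it
- loupe: reading loupe, 60 to 130 g, lying flat on the table, loose. Round steel frame 68 mm across, 14 mm high with a clear lens; flat-sided black handle along the loupe's -x, from x -45 to -145, 16 mm wide (y), 20 mm high. Origin on the underside, below the lens centre; z is up. It starts with the handle pointing towards the robot, give or take 0.5 rad
- lens (a point): centre of the lens, 7 mm above the loupe's underside
- loupe_grip (a point): good place to grip the handle, close to the loupe's centre of mass: 72 mm from the lens centre along the handle, 10 mm above the underside. Fingers close across the 16 mm width
- amber_bottle: round amber glass bottle, 56 mm across, 115 mm tall, black cap; bystander; origin at the centre of its underside
- wood_jar: glass jar with wooden lid, 62 mm across, 72 mm tall; bystander; origin at the centre of its underside
- black_cup: black open cup, 80 mm across, 70 mm tall; bystander; origin at the centre of its underside
- vial_a: small amber vial, 22 mm across, 50 mm tall, between stand and loupe, nearer the robot; bystander; origin at the centre of its underside
- vial_b: same kind of vial, 22 mm across, 50 mm tall, between stand and loupe, farther from the robot; bystander; origin at the centre of its underside
- beaker: clear glass beaker, 66 mm across, 85 mm tall; bystander; origin at the centre of its underside
- dropper: small amber bottle with black cap, 36 mm across, 75 mm tall; bystander; origin at the centre of its underside
Mind the look-alikes: they are no part of the job. Several things have the shape of the loupe; the one meant has the colours described above.

How it is judged:
By the outcome, as a careful person would: the job done as asked, in the order asked, and still so for the second after the job is handed in, while the arm keeps its last pose, push and grip.
It also fails if it takes over 58 s, if anything falls off the work surface, if the arm or the gripper's body presses on something with over 40 N, if the wrist force passes 120 N, or if a joint passes its speed limit or range.

## Working session

There is one attempt and no reset: what is moved stays moved. The work goes in short steps, Python scripts to look and compute and a tool call to move; the robot and the scene stay as the last step left them, time stands still between calls to the robot, and variables do not carry over. Pictures are saved under pics/ and viewed, at most 10 in all, crops included, and the job is handed in when it is done.

Besides the shell and the picture viewer there is one more tool, called as name(argument=value, ...) on one line, values as JSON. step_arm: Moves the arm, as the interface text tells. Its arguments: {"type":"object","properties":{"steps":{"type":"array"}},"required":["steps"]}

```bash
mkdir -p pics; python3 - <<'E'
from rig import *
import cv2,numpy as np
o=get_obs();print(o['time'],o['eef_pos'],o['tcp_rot'],o['opening'],o['force'])
for n in['scene','top']:
    im=camera(n);cv2.imwrite(f'pics/{n}0.png',im[:,:,::-1]);c=calibration(n);print(n,c)
    for t in['loupe','lens','loupe_grip','part','lid_hinge','lid_edge','focus_mark','stand','vial_a','amber_bottle','wood_jar','black_cup','beaker','dropper']:
        print(t,[(np.round(d['centre']).tolist(),round(d['p'],2)) for d in landmark_of(t,n)][:4])
E
```

```text
0.0 [0.13896886 0.53145346 0.24719668] [-0.40056789 -3.11574066  0.00369742] 0.0855023087656358 [ 0.04557182 -0.32759685  0.24793651]
scene {'fov_y': 51.4616625194206, 'cx': 316.28063516979836, 'cy': 206.26145468849273, 'R': array([[ 1.10362516e-01,  9.93890904e-01, -9.93453848e-04],
       [ 5.99787500e-01, -6.73978944e-02, -7.97315796e-01],
       [-7.92511874e-01,  8.73979163e-02, -6.03561541e-01]]), 't': array([-0.06724061, -0.25513916,  1.72633692])}
loupe [([245.0, 253.0], 0.89), ([174.0, 197.0], 0.71), ([266.0, 191.0], 0.67), ([355.0, 192.0], 0.66)]
lens [([177.0, 193.0], 0.95), ([270.0, 192.0], 0.86), ([354.0, 191.0], 0.78), ([245.0, 248.0], 0.65)]
loupe_grip [([245.0, 190.0], 0.98), ([194.0, 195.0], 0.85), ([331.0, 185.0], 0.84), ([168.0, 238.0], 0.25)]
part [([373.0, 224.0], 0.93)]
lid_hinge [([384.0, 224.0], 0.86)]
lid_edge [([364.0, 203.0], 0.57), ([370.0, 223.0], 0.29)]
focus_mark [([371.0, 222.0], 0.46)]
stand [([370.0, 232.0], 0.56)]
vial_a [([315.0, 255.0], 0.59), ([314.0, 211.0], 0.45)]
amber_bottle [([376.0, 282.0], 0.97)]
wood_jar [([454.0, 228.0], 0.96)]
black_cup
[... 412 characters left out ...]
([378.0, 186.0], 0.83), ([276.0, 252.0], 0.72), ([358.0, 263.0], 0.68), ([449.0, 277.0], 0.57)]
lens [([275.0, 252.0], 0.78), ([361.0, 264.0], 0.71), ([455.0, 273.0], 0.71), ([376.0, 186.0], 0.57)]
loupe_grip [([439.0, 267.0], 0.98), ([386.0, 203.0], 0.96), ([291.0, 263.0], 0.92), ([381.0, 264.0], 0.67)]
part [([274.0, 191.0], 0.93)]
lid_hinge [([263.0, 184.0], 0.75), ([278.0, 188.0], 0.52)]
lid_edge [([275.0, 188.0], 0.62)]
focus_mark [([276.0, 169.0], 0.5), ([260.0, 183.0], 0.28)]
stand [([276.0, 188.0], 0.88)]
vial_a [([325.0, 170.0], 0.41)]
amber_bottle []
wood_jar [([200.0, 191.0], 0.63)]
black_cup [([442.0, 206.0], 0.61)]
beaker [([355.0, 142.0], 0.62)]
dropper [([415.0, 166.0], 0.54)]
```

```bash
python3 - <<'E'
import cv2
a=cv2.imread('pics/top0.png')[110:310,170:490];cv2.imwrite('pics/top0c.png',cv2.resize(a,(800,500),interpolation=cv2.INTER_CUBIC))
a=cv2.imread('pics/scene0.png')[130:310,130:490];cv2.imwrite('pics/scene0c.png',cv2.resize(a,(800,400),interpolation=cv2.INTER_CUBIC))
E
```

```text
(no output)
```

View pics/top0c.png

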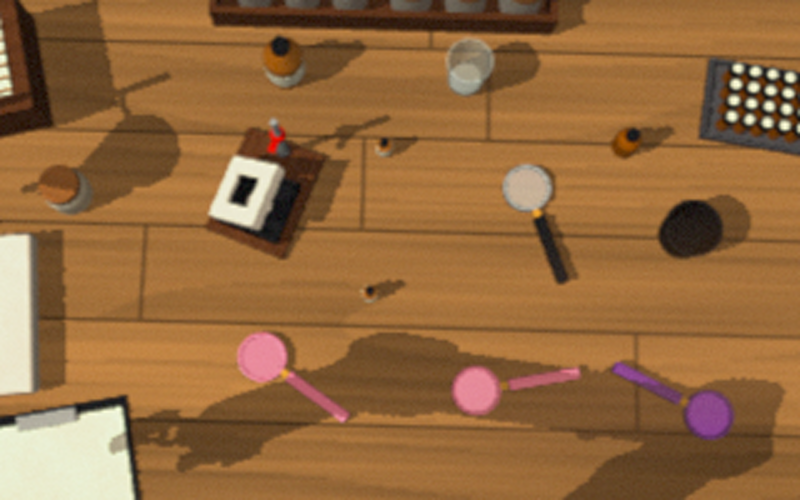

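View pics/scene0c.png

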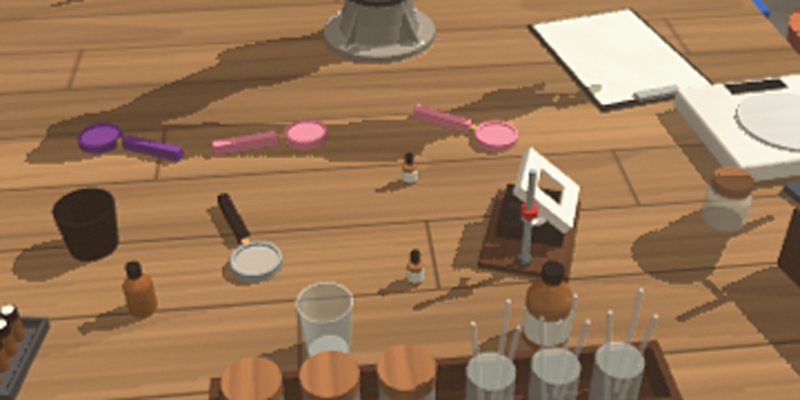

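The top crop shows the true loupe (steel rim, black handle) with its lens at about (381,185) full-frame and the handle end at (395,222). The stand board's corners are at about (272,162), (301,172), (283,213) and (253,200), with the lid open and hinged on the left. The pink and purple loupes are look-alikes. In the scene crop the red collar is at about (530,212), which is (368,225) full-frame.

```bash
cat > h.py <<'E'
from rig import *
import cv2,numpy as np
from scipy.optimize import least_squares
from scipy.spatial.transform import Rotation as Ro
def ray(c,px):
    f=200/np.tan(np.radians(c['fov_y']/2));d=np.array([(px[0]-c['cx'])/f,(px[1]-c['cy'])/f,1])
    return -c['R'].T@c['t'],c['R'].T@d
def onz(c,px,z):
    o,d=ray(c,px);return o+d*(z-o[2])/d[2]
def tri(cs,pxs):
    A=0;b=0
    for c,p in zip(cs,pxs):
        o,d=ray(c,p);d=d/np.linalg.norm(d);M=np.eye(3)-np.outer(d,d);A=A+M;b=b+M@o
    return np.linalg.solve(A,b)
def proj(c,X):
    q=np.asarray(X)@c['R'].T+c['t'];f=200/np.tan(np.radians(c['fov_y']/2))
    return np.stack([f*q[...,0]/q[...,2]+c['cx'],f*q[...,1]/q[...,2]+c['cy']],-1)
def red(im):
    a=im.astype(int);m=((a[...,0]>150)&(a[...,1]<70)&(a[...,2]<80)).astype(np.uint8);return m
E
python3 - <<'E'
from h import *
T=calibration('top');S=calibration('scene')
cr=lambda x,y:(x/2.5+170,y/2.5+110)
cs=lambda x,y:(x/2.2222+130,y/2.2222+130)
print('board',[onz(T,cr(*p),.012).round(3) for p in[(255,130),(328,155),(283,258),(207,225)]])
print('boardS',[onz(S,cs(*p),.012).round(3) for p in[(571,277),(479,266),(500,190)]])
print('lens',onz(T,cr(527,188),.012),onz(S,cs(256,262),.012),'hend',onz(T,cr(562,280),.02),onz(S,cs(224,197),.02))
for n,p in dict(va=(369,292),vb=(383,147),amber=(283,60),jar=(65,190),cup=(690,230),beaker=(470,70),drop=(626,143)).items(): print(n,onz(T,cr(*p),.04).round(3))
for n in('top','scene'):
    im=cv2.imread(f'pics/{n}0.png')[...,::-1];m=red(im);k,l,st,ce=cv2.connectedComponentsWithStats(m)
    print(n,[(s.tolist(),c.round(1)) for s,c in zip(st[1:],ce[1:]) if s[4]>4 and 240<c[0]<400])
print(tri([T,S],[cr(277,133),cs(530,212)]))
E
```

```text
board [array([0.683, 0.178, 0.012]), array([0.649, 0.072, 0.012]), array([0.498, 0.13 , 0.012]), array([0.542, 0.239, 0.012])]
boardS [array([0.694, 0.194, 0.012]), array([0.66 , 0.08 , 0.012]), array([0.506, 0.136, 0.012])]
lens [ 0.60840947 -0.21390548  0.012     ] [ 0.62009145 -0.20959573  0.012     ] hend [ 0.47624571 -0.26184976  0.02      ] [ 0.48804999 -0.25697509  0.02      ]
va [0.45  0.007 0.04 ]
vb [ 0.656 -0.007  0.04 ]
amber [0.78  0.139 0.04 ]
jar [0.582 0.436 0.04 ]
cup [ 0.548 -0.437  0.04 ]
beaker [ 0.773 -0.128  0.04 ]
drop [ 0.671 -0.35   0.04 ]
top [([277, 163, 7, 8, 30], array([279.3, 166.6]))]
scene [([365, 222, 6, 4, 10], array([367.1, 224.2]))]
[0.65737105 0.1398348  0.09543048]
```

```bash
cat >> h.py <<'E'
def plan(pos,yaw=None,o=None):
    """shift in tool axes (cm) and turn about tool z (deg) to bring TCP to pos with tool x axis at world yaw (mod pi)"""
    o=o or get_obs();R=Ro.from_rotvec(o['tcp_rot']).as_matrix()
    s=R.T@(np.array(pos)-o['eef_pos'])*100;t=0
    if yaw is not None:
        cur=np.arctan2(R[1,0],R[0,0]);t=-np.degrees((yaw-cur+np.pi/2)%np.pi-np.pi/2)
    print('time',round(o['time'],2),'tcp',o['eef_pos'].round(4),'xaxis',R[:,0].round(3),'z',R[:,2].round(3),'q',o['joints'].round(2),'F',np.round(o['force'],1))
    print('shift cm',s.round(2),'turn',round(t,1))
E
python3 - <<'E'
from h import *
o=get_obs();c=calibration('wrist');R=Ro.from_rotvec(o['tcp_rot']).as_matrix()
print(R.T@(-c['R'].T@c['t']-o['eef_pos']),(c['R']@R).round(3),c['fov_y'],c['cx'],c['cy'])
plan([.55,.162,.33],np.pi-.38)
E
```

```text
[ 0.06738642 -0.00106941 -0.12502465] [[-0.     1.     0.   ]
 [-0.962 -0.    -0.273]
 [-0.273 -0.     0.962]] 59.3301011511718 323.57290475830337 203.6944131036832
time 1.5 tcp [0.1391 0.5321 0.2483] xaxis [-0.967  0.253 -0.   ] z [ 0.  0. -1.] q [-1.36  0.31  0.01  1.51 -0.    1.32 -0.03] F [-0.4  0.2  0.7]
shift cm [-49.11 -25.42  -8.17] turn 7.1
```

step_arm(steps=[[0.0, [-49.1, -25.4, -8.2], 7], [0.0, [-49.1, -25.4, -8.2], 7], [0.0, [-49.1, -25.4, -8.2], 7], [0.0, [-49.1, -25.4, -8.2], 7], [0.0, [-49.1, -25.4, -8.2], 7]])

```text
time: 2.0
eef_pos: [0.3241, 0.3652, 0.2856]
tcp_rot: [0.59, 3.085, 0.001]
force: [0.7, -0.1, -0.1]
opening: 0.0856
finger_force: 0.0
```

```bash
python3 -c "
from h import *
plan([.55,.162,.33],np.pi-.38)"
```

```text
time 2.0 tcp [0.3241 0.3652 0.2856] xaxis [-0.93   0.369 -0.   ] z [ 0.     0.001 -1.   ] q [-1.04  0.16  0.19  1.61 -0.03  1.37  0.34] F [ 0.7 -0.1 -0.1]
shift cm [-28.49 -10.55  -4.45] turn 0.1
```

step_arm(steps=[[1.0, [-28.5, -10.5, -4.4], 0], [1.0, [-28.5, -10.5, -4.4], 0], [1.0, [-28.5, -10.5, -4.4], 0], [1.0, [-28.5, -10.5, -4.4], 0], [1.0, [-28.5, -10.5, -4.4], 0]])

```text
time: 2.5
eef_pos: [0.5083, 0.2001, 0.3215]
tcp_rot: [0.589, 3.085, 0.001]
force: [0.2, 0.5, -0.2]
opening: 0.0121
finger_force: 0.0
```

step_arm(steps=[[1.0, [-3.5, -1.3, -0.5], 0], [1.0, [-3.5, -1.3, -0.5], 0], [1.0, [-3.5, -1.3, -0.5], 0]])

```text
time: 2.8
eef_pos: [0.5353, 0.1757, 0.3256]
tcp_rot: [-0.594, -3.085, -0.0]
force: [0.4, -0.1, -0.0]
opening: 0.0001
finger_force: 0.0
```

```bash
python3 - <<'E'
from h import *
plan([.55,.162,.33],np.pi-.38)
c=calibration('wrist');im=camera('wrist');cv2.imwrite('pics/w1.png',im[:,:,::-1]);np.save('w1.npy',c)
for t in['part','lid_hinge','lid_edge','focus_mark','stand']:
        print(t,[(np.round(d['centre'],1).tolist(),round(d['p'],2)) for d in landmark_of(t,'wrist')][:4])
E
```

```text
time 2.8 tcp [0.5353 0.1757 0.3256] xaxis [-0.929  0.371  0.   ] z [-0.  0. -1.] q [-0.63  0.32  0.39  1.33 -0.12  1.51  0.94] F [ 0.4 -0.1 -0. ]
shift cm [-1.87 -0.72 -0.44] turn -0.0
part [([328.1, 200.5], 0.61)]
lid_hinge [([366.9, 194.8], 0.74)]
lid_edge [([315.0, 214.0], 0.92)]
focus_mark [([48.0, 280.4], 0.33)]
stand [([329.7, 198.9], 0.69)]
```

View pics/w1.png

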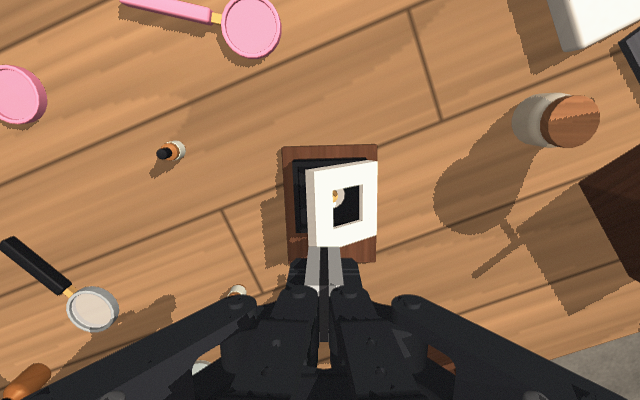

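The wrist view shows the board's near corners at (282,145) and (377,145) and its far right corner at (377,263). The brass nozzle is at (337,195). The lid's outer face has corners at about (315,169), (316,247), (377,161) and (377,239).

```bash
cat >> h.py <<'E'
def stand_pts(p):
    x,y,yaw,th=p;c,s=np.cos(th),np.sin(th)
    lid=lambda u,d,n:(u,.045-d*c+n*s,.036+d*s+n*c)
    P=[(-.07,-.06,.012),(-.07,.06,.012),(.09,.06,.012),(-.01,0,.036),lid(-.055,.09,.016),lid(.035,.09,.016),lid(-.055,0,.016),lid(.035,0,.016)]
    return tostand(p,P)
def tostand(p,P):
    return np.asarray(P)@Ro.from_euler('z',p[2]).as_matrix().T+[p[0],p[1],0]
E
python3 - <<'E'
from h import *
c=np.load('w1.npy',allow_pickle=True).item()
px=np.array([(282,145),(377,145),(377,263),(337,195),(315,169),(316,247),(377,161),(377,239)])
r=least_squares(lambda p:(proj(c,stand_pts(p))-px).ravel(),[.58,.16,-.38,.9],loss='soft_l1')
print(r.x.round(4));print((proj(c,stand_pts(r.x))-px).round(1))
E
```

```text
[ 0.586   0.1655 -0.3685  0.6205]
[[ 0.8  0.1]
 [ 2.6 -1.1]
 [-1.1 -0.7]
 [-5.1  1.3]
 [-0.7  0.6]
 [-0.1  5.2]
 [ 2.2 -0.3]
 [-0.1 -4.8]]
```

```bash
cat > sweep.py <<'E'
from h import *
P=[.586,.1655,-.3685]
o=get_obs();R=Ro.from_rotvec(o['tcp_rot']).as_matrix()
def wp(th,cl,d=.078,u=-.02):
    c,s=np.cos(th),np.sin(th);n=.016+cl
    return tostand(P,[u,.045-d*c+n*s+.01*s,.036+d*s+n*c+.017])
s=wp(1.25,.02);print('start');plan([s[0],s[1],.30],np.pi+P[2]);plan(s)
s0=o['eef_pos']
for th in(1.25,1.1,.95,.8,.65,.5,.35,.2,.1,0,-.03):
    w=wp(th,.02 if th>1.2 else 0);print(th,(R.T@(w-s0)*100).round(1), (R.T@(w-s)*100).round(1))
E
python3 sweep.py
```

```text
start
time 3.1 tcp [0.534  0.1779 0.3258] xaxis [-0.93   0.366  0.001] z [-0.     0.001 -1.   ] q [-0.63  0.32  0.39  1.33 -0.12  1.51  0.94] F [-0.   0.4 -0.3]
shift cm [-3.25  7.14  2.58] turn -0.4
time 3.1 tcp [0.534  0.1779 0.3258] xaxis [-0.93   0.366  0.001] z [-0.     0.001 -1.   ] q [-0.63  0.32  0.39  1.33 -0.12  1.51  0.94] F [-0.   0.4 -0.3]
shift cm [-3.26  7.13 18.75] turn 0
1.25 [-3.3  7.1 18.7] [0. 0. 0.]
1.1 [-3.3  4.  19.6] [-0.  -3.1  0.9]
0.95 [-3.3  2.8 20. ] [-0.  -4.3  1.3]
0.8 [-3.3  1.7 20.6] [-0.  -5.5  1.8]
0.65 [-3.3  0.6 21.3] [-0.  -6.5  2.5]
0.5 [-3.3 -0.4 22.1] [-0.1 -7.5  3.4]
0.35 [-3.3 -1.2 23.1] [-0.1 -8.3  4.4]
0.2 [-3.3 -1.9 24.2] [-0.1 -9.   5.4]
0.1 [-3.3 -2.3 24.9] [-0.1 -9.4  6.2]
0 [-3.3 -2.6 25.7] [-0.1 -9.7  6.9]
-0.03 [-3.3 -2.7 25.9] [-0.1 -9.8  7.2]
```

step_arm(steps=[[1.0, [-3.3, 5.0, 1.0], 0], [1.0, [-3.3, 7.1, 4.5], 0], [1.0, [-3.3, 7.1, 9.5], 0], [1.0, [-3.3, 7.1, 14.3], 0], [1.0, [-3.3, 7.1, 18.7], 0]])

```text
time: 3.6
eef_pos: [0.5905, 0.2314, 0.1364]
tcp_rot: [-0.587, -3.085, 0.0]
force: [0.8, -0.0, -0.3]
opening: 0.0001
finger_force: 0.0
```

step_arm(steps=[[1.0, [0, 0, 0.1], 0], [1.0, [0, -2.0, 0.5], 0], [1.0, [0, -3.1, 0.9], 0], [1.0, [0, -4.3, 1.3], 0], [1.0, [0, -5.5, 1.8], 0]])

```text
time: 4.1
eef_pos: [0.5722, 0.1789, 0.1225]
tcp_rot: [0.589, 3.083, 0.003]
force: [-0.1, -0.4, 0.9]
opening: 0.0
finger_force: 0.0
```

```bash
python3 sweep.py
```

```text
start
time 4.1 tcp [0.5722 0.1789 0.1225] xaxis [-0.929  0.369 -0.002] z [ 0.003  0.001 -1.   ] q [-0.58  0.52  0.36  1.56 -0.2   1.09  1.02] F [-0.1 -0.4  0.9]
shift cm [  0.24   5.7  -17.74] turn -0.5
time 4.1 tcp [0.5722 0.1789 0.1225] xaxis [-0.929  0.369 -0.002] z [ 0.003  0.001 -1.   ] q [-0.58  0.52  0.36  1.56 -0.2   1.09  1.02] F [-0.1 -0.4  0.9]
shift cm [ 0.28  5.66 -1.58] turn 0
1.25 [ 0.3  5.7 -1.6] [0. 0. 0.]
1.1 [ 0.3  2.5 -0.7] [-0.  -3.1  0.9]
0.95 [ 0.2  1.3 -0.3] [-0.  -4.3  1.3]
0.8 [0.2 0.2 0.2] [-0.  -5.5  1.8]
0.65 [ 0.2 -0.9  0.9] [-0.1 -6.5  2.5]
0.5 [ 0.2 -1.9  1.8] [-0.1 -7.5  3.4]
0.35 [ 0.2 -2.7  2.8] [-0.1 -8.4  4.3]
0.2 [ 0.2 -3.4  3.8] [-0.1 -9.   5.4]
0.1 [ 0.2 -3.8  4.6] [-0.1 -9.4  6.1]
0 [ 0.2 -4.1  5.3] [-0.1 -9.7  6.9]
-0.03 [ 0.2 -4.1  5.6] [-0.1 -9.8  7.1]
```

step_arm(steps=[[1.0, [0.2, -0.9, 0.9], 0], [1.0, [0.2, -1.4, 1.4], 0], [1.0, [0.2, -1.9, 1.9], 0], [1.0, [0.2, -2.3, 2.3], 0], [1.0, [0.2, -2.7, 2.8], 0]])

```text
time: 4.6
eef_pos: [0.5601, 0.1554, 0.0929]
tcp_rot: [0.589, 3.085, 0.002]
force: [1.6, 1.0, 0.1]
opening: 0.0001
finger_force: 0.4
```

step_arm(steps=[[1.0, [0, -0.4, 0.5], 0], [1.0, [0, -0.7, 1.0], 0], [1.0, [0, -1.1, 1.7], 0], [1.0, [0, -1.3, 2.1], 0], [1.0, [0, -1.4, 2.5], 0]])

```text
time: 5.1
eef_pos: [0.5542, 0.1415, 0.0686]
tcp_rot: [-0.59, -3.085, -0.0]
force: [-7.3, -0.9, 25.2]
opening: 0.0001
finger_force: 12.9
```

```bash
python3 sweep.py | sed -n '2,3p;12,14p'
```

```text
time 5.1 tcp [0.5542 0.1415 0.0686] xaxis [-0.929  0.369  0.001] z [-0.001  0.    -1.   ] q [-0.53  0.53  0.35  1.69 -0.22  0.96  1.09] F [-7.3 -0.9 25.2]
shift cm [ 1.000e-02  9.790e+00 -2.314e+01] turn -0.6
0.35 [-0.1  1.4 -2.6] [-0.1 -8.3  4.4]
0.2 [-0.1  0.8 -1.6] [-0.1 -9.   5.4]
0.1 [-0.1  0.4 -0.8] [-0.1 -9.4  6.2]
```

step_arm(steps=[[1.0, [0, 0, -4], 0], [1.0, [0, 0, -9], 0], [1.0, [0, -1, -14], 0], [1.0, [-1, -4, -18], 0], [1.0, [-3, -8, -21], 0]])

```text
time: 5.6
eef_pos: [0.5527, 0.063, 0.2776]
tcp_rot: [0.58, 3.085, 0.005]
force: [1.3, -0.0, 0.1]
opening: 0.0
finger_force: 0.0
```

step_arm(steps=[[0.5, [-4, -3.5, -4], 0], [0.5, [-4, -3.5, -7], 0], [0.5, [-4, -3.5, -7], 0], [0.5, [-4, -3.5, -7], 0]])

```text
time: 6.0
eef_pos: [0.5771, 0.013, 0.3451]
tcp_rot: [0.592, 3.084, 0.001]
force: [-0.2, -0.2, 0.7]
opening: 0.0429
finger_force: 0.0
```

```bash
python3 - <<'E'
from h import *
plan([.55,.162,.33],np.pi-.38)
c=calibration('wrist');im=camera('wrist');cv2.imwrite('pics/w2.png',im[:,:,::-1]);np.save('w2.npy',c)
for t in['part','lid_hinge','lid_edge','focus_mark','stand','lens','loupe_grip']:
        print(t,[(np.round(d['centre'],1).tolist(),round(d['p'],2)) for d in landmark_of(t,'wrist')][:4])
im=camera('scene');cv2.imwrite('pics/scene2.png',im[:,:,::-1])
im=camera('top');cv2.imwrite('pics/top2.png',im[:,:,::-1])
E
```

```text
time 6.0 tcp [0.5771 0.013  0.3451] xaxis [-0.929  0.37  -0.001] z [ 0.001  0.    -1.   ] q [-0.36  0.36  0.46  1.25 -0.16  1.57  1.26] F [-0.2 -0.2  0.7]
shift cm [ 8.03 12.84  1.51] turn 0.0
part []
lid_hinge [([481.6, 111.2], 0.84), ([433.8, 119.6], 0.51), ([288.8, 308.3], 0.2)]
lid_edge [([408.1, 113.2], 0.61)]
focus_mark [([458.5, 178.8], 0.6)]
stand [([432.7, 119.0], 0.96), ([147.3, 206.9], 0.43)]
lens [([122.7, 7.5], 0.69), ([182.9, 238.0], 0.58)]
loupe_grip [([74.6, 39.6], 0.82), ([142.5, 203.0], 0.59)]
```

View pics/w2.png

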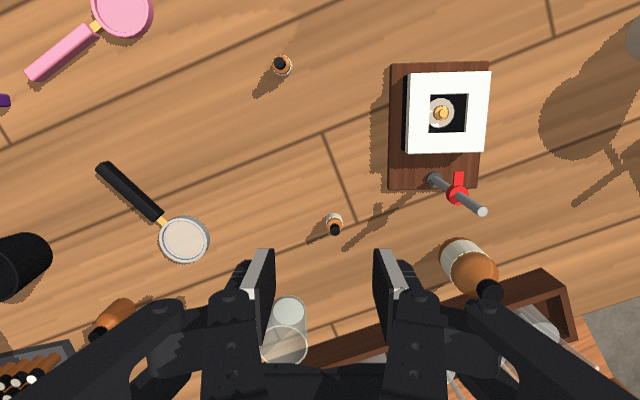

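The lid now looks shut, spanning about (411,73) to (486,153). The nozzle is at about (441,112), the red pointer at about (459,180), and the post top at (482,212). I'll zoom in for precise points.

```bash
python3 - <<'E'
import cv2
a=cv2.imread('pics/w2.png')[55:220,380:500];cv2.imwrite('pics/w2c.png',cv2.resize(a,None,fx=3.6,fy=3.6,interpolation=cv2.INTER_CUBIC))
E
```

```text
(no output)
```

View pics/w2c.png

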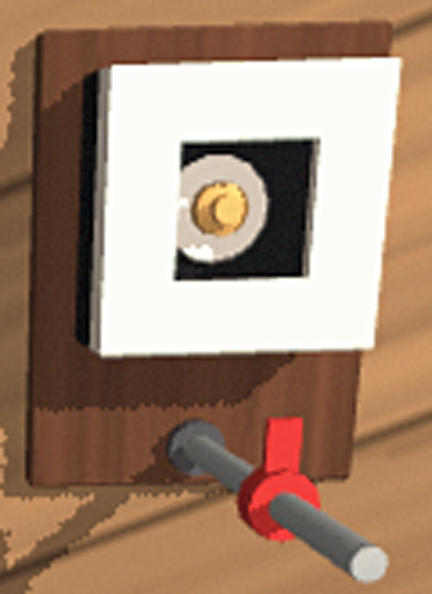

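The zoomed crop shows the lid flat, with the same perspective taper as the board. The nozzle centre is at crop (221,209), the pointer tip's middle at (286,418), the collar centre near (279,502) and the post top at (368,563).

```bash
python3 - <<'E'
from h import *
c=np.load('w2.npy',allow_pickle=True).item()
px=np.array([(40,30),(390,22),(28,484),(352,480),(109,65),(401,58),(101,355),(374,347),(221,209),(368,563),(286,418),(279,502)])/3.6+[380,55]-.36
def f(q):
    th,h=q[3:];C,s=np.cos(th),np.sin(th);lid=lambda u,d,n:(u,.045-d*C+n*s,.036+d*s+n*C)
    return proj(c,tostand(q,[(-.07,-.06,.012),(-.07,.06,.012),(.09,-.06,.012),(.09,.06,.012),lid(-.055,.09,.016),lid(-.055,0,.016),lid(.035,.09,.016),lid(.035,0,.016),(-.01,0,.036),(.075,0,.162),(.049,0,h+.0015),(.075,0,h)]))
r=least_squares(lambda q:(f(q)-px).ravel(),[.58,.16,-.37,0,.11],loss='soft_l1')
print(r.x.round(4));print((f(r.x)-px).round(1).tolist())
print('nozzle',tostand(r.x,[-.01,0,.036]).round(4),'mark',tostand(r.x,[.057,0,r.x[4]]).round(4))
# loupe: rim centre, handle end
for n,p in dict(lens=(183.5,238.5),rimtop=(184,240)).items(): print(n,onz(c,p,.012))
print('hend',onz(c,(104,167),.018),'hstart',onz(c,(158,217),.018))
X=tostand(r.x,[.049,0,r.x[4]])
for n in('top','scene'): print(n,proj(calibration(n),tostand(r.x,[.075,0,r.x[4]])).round(1))
for n in('top','scene'):
    m=red(cv2.imread(f'pics/{n}2.png')[...,::-1]);print([ (s.tolist(),e.round(1)) for _,_,st,ce in [cv2.connectedComponentsWithStats(m)] for s,e in zip(st[1:],ce[1:]) if s[4]>4 and 240<e[0]<400])
E
```

```text
[ 0.5861  0.1628 -0.3497  0.0166  0.0987]
[[-0.6, -0.2], [1.1, -1.1], [0.1, 1.4], [-0.3, -0.1], [0.5, -0.1], [-0.3, -0.6], [-0.2, 0.1], [-0.5, -0.1], [1.8, -0.1], [0.0, 0.5], [-0.0, 0.4], [-0.4, 0.3]]
nozzle [0.5767 0.1662 0.036 ] mark [0.6397 0.1432 0.0987]
lens [ 0.61006335 -0.21128305  0.012     ]
rimtop [ 0.61231503 -0.21169264  0.012     ]
hend [ 0.48220357 -0.2570514   0.018     ] hstart [ 0.56837109 -0.22537991  0.018     ]
top [281.  163.1]
scene [366.9 224.4]
[([277, 163, 7, 8, 30], array([279.4, 166.5]))]
[([366, 224, 5, 2, 7], array([368. , 224.7]))]
```

```bash
python3 -c "
from h import *
plan([.543,-.236,.17],np.pi+.345)"
```

```text
time 6.5 tcp [0.5765 0.014  0.3443] xaxis [-0.93   0.369  0.001] z [-0.001  0.    -1.   ] q [-0.37  0.36  0.46  1.25 -0.16  1.57  1.26] F [-0.4 -0.1  0.2]
shift cm [ -6.11 -24.47  17.43] turn -41.4
```

step_arm(steps=[[0.5, [-1.5, -5.0, 1.0], -8.5], [0.5, [-2.7, -9.5, 3.0], -17], [0.5, [-3.8, -14.0, 5.0], -25], [0.5, [-5.0, -18.5, 7.5], -33.5], [0.5, [-6.1, -22.5, 10.0], -41.4]])

```text
time: 7.0
eef_pos: [0.5519, -0.2058, 0.2526]
tcp_rot: [-0.538, 3.093, -0.001]
force: [0.4, 0.3, -0.3]
opening: 0.0428
finger_force: 0.0
```

```bash
python3 -c "
from h import *
plan([.543,-.236,.17],np.pi+.345)"
```

```text
time 7.0 tcp [ 0.5519 -0.2058  0.2526] xaxis [-0.941 -0.338 -0.002] z [ 0.002 -0.001 -1.   ] q [ 0.05  0.4   0.41  1.4  -0.16  1.36  2.37] F [ 0.4  0.3 -0.3]
shift cm [ 1.87 -2.53  8.26] turn -0.0
```

step_arm(steps=[[0.5, [1.5, -1.5, 4.5], 0], [0.5, [1.5, -1.7, 8.0], 0], [0.5, [1.5, -1.7, 8.0], 0], [0.5, [1.5, -1.7, 8.0], 0]])

```text
time: 7.4
eef_pos: [0.544, -0.2243, 0.1731]
tcp_rot: [-0.531, 3.096, 0.001]
force: [1.0, 0.7, 0.5]
opening: 0.0426
finger_force: 0.0
```

```bash
python3 - <<'E'
from h import *
plan([.543,-.236,.019],np.pi+.345)
c=calibration('wrist');im=camera('wrist');cv2.imwrite('pics/w3.png',im[:,:,::-1]);np.save('w3.npy',c)
E
```

```text
time 7.4 tcp [ 0.544  -0.2243  0.1731] xaxis [-0.943 -0.333 -0.   ] z [-0.     0.001 -1.   ] q [ 0.08  0.46  0.4   1.53 -0.19  1.19  2.42] F [1.  0.7 0.5]
shift cm [ 0.49 -1.08 15.41] turn -0.3
```

View pics/w3.png

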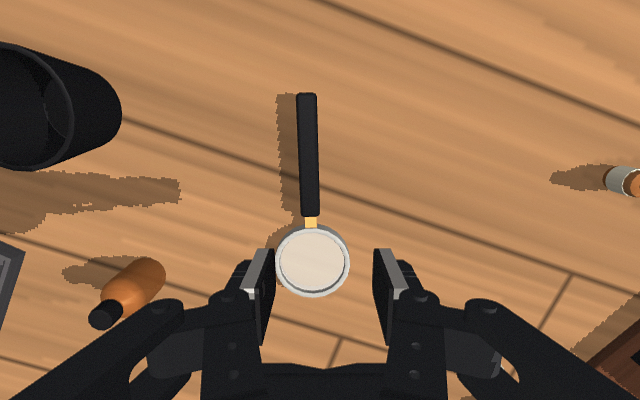

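The wrist view shows the handle's centre line running from (307,94) to (311,215), with the rim centred at (313,262).

```bash
python3 - <<'E'
from h import *
c=np.load('w3.npy',allow_pickle=True).item()
a=onz(c,(306.5,94.5),.019);b=onz(c,(310.5,215.5),.019);l=onz(c,(313,262),.012)
print(a,b,l,np.linalg.norm((a-l)[:2]),np.linalg.norm((b-l)[:2]))
yaw=np.arctan2(*(l-a)[[1,0]]);print(yaw)
u=np.array([np.cos(yaw),np.sin(yaw)]);g=((a[:2]+u*.073)+(b[:2]-u*.027)+(l[:2]-u*.072))/3;print(g)
plan([*g,.019],np.pi+yaw)
E
```

```text
[ 0.47793735 -0.26331631  0.019     ] [ 0.56816064 -0.22928349  0.019     ] [ 0.61066958 -0.21267883  0.012     ] 0.14206336436726136 0.045636873437390146
0.36445795490243255
[ 0.54415844 -0.23818205]
time 7.45 tcp [ 0.5452 -0.2245  0.1746] xaxis [-0.943 -0.334 -0.003] z [ 0.003 -0.001 -1.   ] q [ 0.08  0.45  0.4   1.53 -0.19  1.19  2.42] F [ 1.3  0.  -0.3]
shift cm [ 0.6  -1.23 15.56] turn -1.4
```

step_arm(steps=[[0.5, [0.6, -1.2, 3.0], -1.4], [0.5, [0.6, -1.2, 7.5], -1.4], [0.5, [0.6, -1.2, 11.5], -1.4], [0.5, [0.6, -1.2, 14.0], -1.4], [0.5, [0.6, -1.2, 15.2], -1.4]])

```text
time: 7.95
eef_pos: [0.5431, -0.2371, 0.0206]
tcp_rot: [-0.57, 3.089, 0.001]
force: [-0.3, -0.5, 0.0]
opening: 0.0427
finger_force: 0.0
```

step_arm(steps=[[0.5, [0, 0, 0.2], 0], [0.5, [0, 0, 0.2], 0]])

```text
time: 8.15
eef_pos: [0.5439, -0.2387, 0.0208]
tcp_rot: [-0.568, 3.086, -0.003]
force: [-0.4, -0.8, 0.4]
opening: 0.0427
finger_force: 0.0
```

```bash
python3 -c "
from h import *
plan([.5442,-.2382,.020],np.pi+.364)"
```

```text
time 8.15 tcp [ 0.5439 -0.2387  0.0208] xaxis [-0.935 -0.356 -0.003] z [ 0.004 -0.001 -1.   ] q [ 0.14  0.63  0.35  1.67 -0.26  0.89  2.53] F [-0.4 -0.8  0.4]
shift cm [-0.04  0.04  0.08] turn -0.0
```

Close, then lift.

step_arm(steps=[[1.0, [0, 0, 0], 0], [1.0, [0, 0, 0], 0], [1.0, [0, 0, 0], 0], [1.0, [0, 0, 0], 0]])

```text
time: 8.55
eef_pos: [0.5434, -0.239, 0.0209]
tcp_rot: [-0.566, 3.087, -0.003]
force: [-0.4, 0.9, 6.6]
opening: 0.0143
finger_force: 63.6
```

step_arm(steps=[[1.0, [0, 0, -2], 0], [1.0, [0, 0, -5], 0], [1.0, [0, 0, -9], 0], [1.0, [0, 0, -13], 0], [1.0, [0, 0, -17], 0]])

```text
time: 9.05
eef_pos: [0.5413, -0.2383, 0.1903]
tcp_rot: [0.566, -3.09, -0.0]
force: [1.0, -0.6, 0.1]
opening: 0.0144
finger_force: 62.5
```

```bash
python3 - <<'E'
from h import *
# target loupe yaw -0.35 ; lens at nozzle; grip 72 mm back; approach at z .22
y=-.35;n=np.array([.5767,.1662]);g=n-.072*np.array([np.cos(y),np.sin(y)])
plan([*g,.20],np.pi+y);print(get_obs()['opening'],get_obs()['wrist_torque'])
E
```

```text
time 9.05 tcp [ 0.5413 -0.2383  0.1903] xaxis [-0.935 -0.355  0.   ] z [-0.  0. -1.] q [ 0.1   0.45  0.41  1.5  -0.18  1.23  2.47] F [ 1.  -0.6  0.1]
shift cm [-12.2   41.27  -0.96] turn 40.8
0.014392506034905099 [-0.02320637 -0.03641319 -0.0322794 ]
```

step_arm(steps=[[1.0, [-1.3, 4.0, -1], 4], [1.0, [-2.5, 8.0, -2], 8], [1.0, [-3.7, 12.0, -3], 12], [1.0, [-4.8, 16.0, -3], 16], [1.0, [-6.0, 20.0, -3], 20]])

```text
time: 9.55
eef_pos: [0.5265, -0.0287, 0.2194]
tcp_rot: [-0.016, 3.14, 0.0]
force: [0.5, -0.1, -1.2]
opening: 0.0146
finger_force: 62.6
```

```bash
cat > tgt.py <<'E'
from h import *
y=-.35;n=np.array([.5767,.1662]);g=n-.072*np.array([np.cos(y),np.sin(y)])
plan([*g,.20],np.pi+y)
E
python3 tgt.py
```

```text
time 9.55 tcp [ 0.5265 -0.0287  0.2194] xaxis [-1.    -0.01  -0.001] z [ 0.001  0.    -1.   ] q [-0.3   0.29  0.41  1.63 -0.12  1.24  1.71] F [ 0.5 -0.1 -1.2]
shift cm [ 1.52 21.98  1.94] turn 20.6
```

step_arm(steps=[[1.0, [0.4, 4.5, 0.5], 4], [1.0, [0.7, 9.0, 1], 8], [1.0, [1.0, 13.5, 1.5], 12], [1.0, [1.3, 17.5, 2], 16.5], [1.0, [1.5, 20.7, 2], 20.5]])

```text
time: 10.05
eef_pos: [0.5074, 0.1797, 0.198]
tcp_rot: [-0.538, -3.093, -0.001]
force: [0.5, 0.2, -1.3]
opening: 0.0144
finger_force: 62.6
```

step_arm(steps=[[1.0, [0, 0.5, 0], 0], [1.0, [0, 0.5, 0], 0], [1.0, [0, 0.5, 0], 0]])

```text
time: 10.35
eef_pos: [0.5112, 0.1792, 0.1989]
tcp_rot: [0.541, 3.094, -0.002]
force: [-1.0, -0.1, -2.0]
opening: 0.0144
finger_force: 62.5
```

```bash
python3 tgt.py; python3 - <<'E'
from h import *
c=calibration('wrist');im=camera('wrist');cv2.imwrite('pics/w4.png',im[:,:,::-1]);np.save('w4.npy',c)
E
```

```text
time 10.35 tcp [0.5112 0.1792 0.1989] xaxis [-0.941  0.339 -0.001] z [ 0.    -0.002 -1.   ] q [-0.64  0.34  0.36  1.63 -0.12  1.2   0.96] F [-1.  -0.1 -2. ]
shift cm [ 0.6   1.02 -0.12] turn 0.2
```

View pics/w4.png

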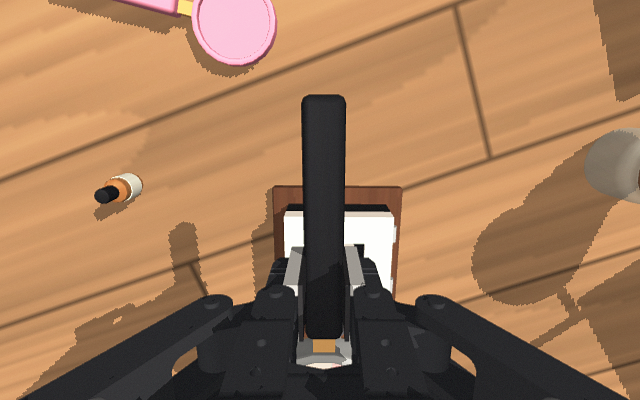

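The wrist view shows the handle straight along the tool axis, with its end at (324,95). The board's near corners are at (274,187) and (402,187), and the lens itself is hidden by the gripper.

```bash
python3 - <<'E'
from h import *
c=np.load('w4.npy',allow_pickle=True).item()
o=get_obs();R=Ro.from_rotvec(o['tcp_rot']).as_matrix()
P=[.5861,.1628,-.35]
print('board pred',proj(c,tostand(P,[(-.07,-.06,.012),(-.07,.06,.012),(-.055,-.045,.052),(-.055,.045,.052)])).round(1).tolist())
for d in(-.06,0,.06):
    # pitch d about grip
    q=np.array([.073*np.cos(d),0,.0008-.073*np.sin(d)]);q2=np.array([-.027,0,.0008+.027*np.sin(d)])
    print(d,proj(c,o['eef_pos']+R@q).round(1),proj(c,o['eef_pos']+R@q2).round(1))
print('obs handle end 324,95 ; start 324,337')
plan([*(np.array([.5767,.1662])-.072*np.array([np.cos(-.35),np.sin(-.35)])),.1125],np.pi-.35)
E
```

```text
board pred [[270.3, 187.2], [402.0, 187.8], [282.2, 216.5], [392.8, 217.0]]
-0.06 [325.6  88.2] [325.  341.6]
0 [325.6  87.3] [325.  339.1]
0.06 [325.7  87.1] [325.  336.6]
obs handle end 324,95 ; start 324,337
time 10.4 tcp [0.5113 0.1788 0.1989] xaxis [-0.94   0.34  -0.001] z [ 0.    -0.001 -1.   ] q [-0.64  0.33  0.36  1.63 -0.12  1.2   0.96] F [ 0.9 -0.  -0.5]
shift cm [0.62 1.07 8.64] turn 0.2
```

step_arm(steps=[[1.0, [0.6, 1.0, 0.5], 0], [1.0, [0.6, 1.0, 3.0], 0], [1.0, [0.6, 1.0, 5.5], 0], [1.0, [0.6, 1.0, 7.5], 0], [1.0, [0.6, 1.0, 8.6], 0]])

```text
time: 10.9
eef_pos: [0.5071, 0.1922, 0.1107]
tcp_rot: [-0.539, -3.092, 0.003]
force: [-0.5, -0.3, -1.6]
opening: 0.0143
finger_force: 62.6
```

step_arm(steps=[[1.0, [0, 0, 0], 0], [1.0, [0, 0, 0], 0], [1.0, [0, 0, 0], 0]])

```text
time: 11.2
eef_pos: [0.5096, 0.1931, 0.1141]
tcp_rot: [0.538, 3.093, 0.003]
force: [1.2, -0.0, -0.6]
opening: 0.0149
finger_force: 62.6
```

```bash
python3 - <<'E'
from h import *
plan([*(np.array([.5767,.1662])-.072*np.array([np.cos(-.35),np.sin(-.35)])),.1125],np.pi-.35)
o=get_obs();R=Ro.from_rotvec(o['tcp_rot']).as_matrix();L=o['eef_pos']+R@[-.072,0,.0138];print('lens',L,o['force'])
for n in('top','scene'):
    im=camera(n);cv2.imwrite(f'pics/{n}5.png',im[...,::-1]);c=calibration(n);print(n,proj(c,L).round(1),[(np.round(d['centre'],1),round(d['p'],2)) for d in landmark_of('lens',n)])
    m=red(im);print(proj(c,tostand([.5861,.1628,-.35],[.075,0,.0987])).round(1))
    k=cv2.resize(im[130:230,230:330] if n=='top' else im[180:260,330:410],(400,400),interpolation=cv2.INTER_CUBIC)
    a=k if n=='top' else np.hstack([a,k])
cv2.imwrite('pics/c5.png',a[...,::-1])
E
```

```text
time 11.2 tcp [0.5096 0.1931 0.1141] xaxis [-0.941  0.338 -0.002] z [ 0.003  0.001 -1.   ] q [-0.65  0.42  0.33  1.73 -0.16  1.01  0.97] F [ 1.2 -0.  -0.6]
shift cm [-0.02 -0.23  0.16] turn 0.3
lens [0.57745139 0.16883464 0.10041896] [ 1.1873424  -0.01115478 -0.60036537]
top [270.5 185.5] [(array([278.2, 251.7]), 0.84), (array([268.6, 184.5]), 0.73), (array([362.1, 267.1]), 0.69), (array([456.1, 275.3]), 0.61), (array([353.4, 142. ]), 0.45)]
[281.  163.1]
scene [372.  206.2] [(array([175.9, 192.5]), 0.91), (array([267.8, 191.5]), 0.9), (array([352.9, 190.9]), 0.73), (array([373.3, 209.4]), 0.67)]
[366.9 224.4]
```

View pics/c5.png

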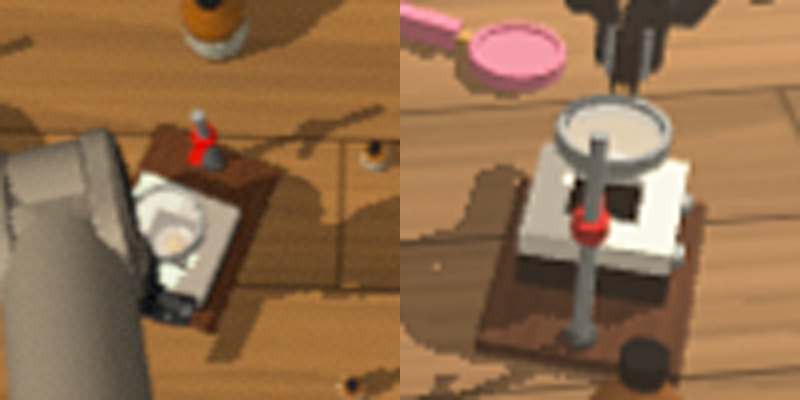

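The lid is shut. In the scene crop the lens sits over the window at (373,207) full-frame, against a predicted (372,206). I'll average the readings for one last trim.

```bash
python3 - <<'E'
from h import *
T=[];Rv=[]
for i in range(10):
    camera('scene');o=get_obs();T.append(o['eef_pos']);Rv.append(o['tcp_rot']*np.sign(o['tcp_rot'][1]))
T=np.array(T);print(T.std(0));p=T.mean(0);R=Ro.from_rotvec(np.mean(Rv,0)).as_matrix()
L=p+R@[-.072,0,.0138];print(p,R[:,2],'lens',L,'shift cm',(R.T@(np.array([.5767,.1662,.0987])-L)*100).round(2))
E
```

```text
[1.38543068e-04 6.45674827e-05 2.24691571e-04]
[0.50861492 0.1928637  0.11291446] [ 3.16722156e-04  1.70035515e-04 -9.99999935e-01] lens [0.57640022 0.1685814  0.0991318 ] shift cm [-0.11 -0.21  0.04]
```

step_arm(steps=[[1.0, [-0.1, -0.2, 0.0], 0], [1.0, [-0.1, -0.2, 0.0], 0], [1.0, [-0.1, -0.2, 0.0], 0], [1.0, [-0.1, -0.2, 0.0], 0], [1.0, [-0.1, -0.2, 0.0], 0]])

```text
time: 12.4
eef_pos: [0.5088, 0.1907, 0.1127]
tcp_rot: [-0.538, -3.095, -0.0]
force: [-0.2, 0.0, -1.0]
opening: 0.0142
finger_force: 62.6
```

```bash
python3 - <<'E'
from h import *
o=get_obs();print(o['eef_pos'],np.abs(o['dq']).max(),o['force'],o['finger_force'])
print(sign_off())
E
```

```text
[0.5087695  0.19065385 0.11272872] 0.001931410619119982 [-0.19397036  0.01899972 -1.02857367] 62.5669527053833
the job is handed in; nothing more can be done
None
```

I pressed the case lid shut, then picked up the loupe and handed in at 12.4 s, holding its lens level over the nozzle at the pointer's height (about 99 mm); position and height are my camera estimates, good to about 2 mm, and no verdict came back.

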